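# Open the tight jar in the vise and hold its cap ready

## Task

The yellow screw-top jar stands loose between the open jaws of the quick-action vise. Swing the vise's ball-ended lever round to clamp the jar, then unscrew the tight cap anticlockwise, stop turning once its threads let go (a bit more than a third of a turn, never past half a turn), and lift it clear. Finish while still holding the cap: keep it level and steady in the gripper, a centimetre or two above the open mouth and centred over it, with the jar still upright in the clamped vise and the other things on the desk left where they are.

Things in the scene. Friction and masses are not known exactly. Their poses are not given: they have to be found in the camera images.
- vise: Dark cast-iron quick-action vise bolted to the desk, base 100 x 270 mm (152 over its ears), long along its own y. Origin: desk level, under the axis of a clamped jar. The jar stands on its steel bed, 24 mm above the desk. Fixed jaw with upright V groove on the -y side (62 mm high), flat-padded sliding jaw on the +y side (65 mm high), both 90 mm wide; cam lever at the +y end.
- vise_pad: Grey rubber pad (80 x 10 x 34 mm, origin at its centre, 44 mm above the desk) on the sliding jaw; it moves up to 15 mm along the vise's -y as the lever closes and presses the jar into the V groove.
- vise_lever (a joint): Cam lever angle (rad): 0 open, 1.5 fully clamped (hard stop); starts at 0 to 0.25. Grows anticlockwise seen from above, level, about lever_pivot; the sliding jaw advances 10 mm per rad. The pad meets the jar at about 0.3 to 0.7 and presses it with about 13 N at 1.1, 37 N at 1.5. The ball must be pushed with up to about 9 N; the lever stays where it is left.
- lever_ball (a point): Centre of the black ball (26 mm diameter) on a short upright stem at the lever's free end, 105 mm out from the pivot, 75 mm above the desk, clear all round by 50 mm. The lever's arm lies 24 mm below this point.
- lever_pivot (a point): Axis of the lever's pivot, a point 29 mm above the desk; the axis is vertical.
- jar: Yellow plastic jar, loose, about 0.35 kg with screws in it: round body 66 mm diameter, 60 mm high, shoulder up to 69 mm, threaded neck 42 mm diameter (50 over the threads), rim of its mouth at 90 mm. Origin: centre of its underside, z up. It starts loose, a few mm off the V groove; clamping shifts it up to 8 mm. Unclamped it turns with the cap.
- cap: Yellow ribbed screw cap on the jar, loose, 60 mm diameter, 23 mm high, about 47 g. Origin: centre of its skirt's lower edge, z up; shut it lies 72 mm above the jar's origin. Breaking it loose takes about 0.5 N m; unscrewing (anticlockwise from above) raises it about 3 mm. Once free, 18 mm of rise brings its lower edge to the rim's height.
- cap_edge (a point): Point on the cap's rim on the cap's x axis, 30 mm from its centre, 10 mm above its lower edge. The cap's x axis starts 0 to 0.15 rad anticlockwise of the jar's x axis; its two thread lugs are free of the jar's threads from 1.85 to 2.85 rad, and beyond 2.9 rad they run into the threads again.
- bowl: White ceramic bowl, 124 mm diameter, 50 mm high, heaped with silver cam fittings; leave alone. Origin: centre of its underside.
- pry_bar: Flat dark steel pry bar, about 310 mm long along its x, 45 mm high at its hooked end; leave alone. Origin: under its middle.
- drawer_runner: White drawer runner, 300 x 24 x 32 mm along its x; leave alone. Origin: under its middle.
- spirit_level: Compact blue spirit level, 206 x 23 x 46 mm along its x; leave alone. Origin: under its middle.
- screwdriver: Screwdriver with black handle, 200 mm long along its x; leave alone.
- dowel: Wooden dowel, 8 mm diameter, 35 mm long, lying on the desk; leave alone.
- cam_fitting0: Silver cam fitting, 15 mm diameter, 12 mm high, standing on the desk; leave alone.
- cam_fitting1: The other loose silver cam fitting, same size; leave alone.
Mind the look-alikes: they are no part of the job. Several things have the shape of the cap; the one meant has the colours described above.

How it is judged:
On the way, in this order (a step that is already met when the one before it is completed fails the run):
1. the jar is clamped upright in the vise: lever swung beyond 1.1 rad and the pad pressing the jar with more than 10 N (value of joint vise_lever above 1.1 rad and contact force between vise_pad and jar above 10 N and z of jar in the frame of vise below 0.029 m and angle between jar's own z axis and vertical below 0.1 rad), for 0.2 s.
2. the cap, still on the clamped jar, is turned anticlockwise to where its threads let go, beyond 1.7 rad from the jar's x axis (all of step 1 and x of cap_edge in the frame of jar below -0.004 m and y of cap_edge in the frame of jar above -0.006 m and z of cap in the frame of jar below 0.088 m), for 0.04 s.
At the end, for the whole second after the job is handed in: Cap held by the fingers (over 2 N), touching neither jar nor vise, lower edge 2 to 40 mm above the rim, within 15 mm of the jar's axis, tilt under 10 degrees, still. Jar upright, risen under 5 mm, clamped: lever beyond 1.1 rad, pad force over 10 N (all of step 1 and contact force between the fingers and cap above 2 N and contact force between cap and jar below 0.1 N and contact force between cap and vise below 0.1 N and z of cap in the frame of jar between 0.092 and 0.13 m and horizontal distance between cap and jar below 0.015 m and angle between cap's own z axis and vertical below 0.17 rad and linear speed of cap below 0.02 m/s); the arm keeps its last pose, push and grip.
It fails at once if the cap is screwed round past half a turn, into the threads again (z of cap in the frame of jar below 0.08 m and x of cap_edge in the frame of jar below -0.005 m and y of cap_edge in the frame of jar below -0.008 m).
It fails at once if the jar is tipped or pulled out of the vise (angle between jar's own z axis and vertical above 0.3 rad or z of jar in the frame of vise above 0.036 m).
It fails at once if another thing on the desk is shifted more than 25 mm (distance of any of bowl, pry_bar, drawer_runner, spirit_level, screwdriver, dowel, cam_fitting0, cam_fitting1 from where it was at the start of the episode above 0.025 m).
It also fails if it takes over 51 s, if anything falls off the work surface, if the arm or the gripper's body presses on something with over 40 N, if the wrist force passes 120 N, or if a joint passes its speed limit or range.

## Robot

A 6-joint arm with a two-finger parallel gripper is mounted at the origin on the work surface. World frame = base frame: x ahead of the robot, y to its left, z up, the work surface at z = 0. Lengths are in m, angles in rad, forces in N, time in s.
With the tool pointing down it reaches from about 0.275 to 0.775 m from the base axis. Payload 14.6 kg.
Tool frame: the origin (TCP) lies between the finger pads; the fingertips stand 14 mm ahead of it and the grasp point (between the pads) lies 5 mm behind it (r.tip_reach is the z of the fingertips in the tool frame, in m); z points along the fingers, y is the direction in which the jaws open and shut (so a half turn about z gives the same grasp; the last joint's range is limited). The gripper opens to 85 mm and grips with 20 to 120 N. Pads are 22 mm wide; open, the fingers measure 114 mm over their backs; the gripper's body (76 mm by 85 mm) begins 54 mm behind the grasp point. The pads swing forward as they close: fully open they stand 13 mm farther back than shut.
Start: joints at [0.958, 0.263, -0.048, 1.259, 0, 1.415], TCP at [0.232, 0.471, 0.245] pointing down, gripper open.
Joint ranges: [-2.65, 2.65], [-0.89, 1.7], [-1.18, 1.37], [-2.13, 2.11], [-1.35, 1.29], [-3.14, 3.14]. Speed limits (rad/s): [1.89, 1.89, 2.57, 2.79, 3.14, 3.14].

## Interface

Orientations are given as a rotation vector (axis times angle).
In Python, from workcell import monitor, get_image, camera_model, sign_off, r gives the robot as it stands. The module is installed in compiled form; this text tells all that it offers.
- The arm moves only by the shell command python3 -m inch 'ROWS' [OPENING] [FORCE]. ROWS is a JSON object of lists of equal length, an entry for each row: "dp": the shift along the tool's x, y, z as a fraction of full scale, a list of three; "angular": the turn, a rotation vector about the tool's x, y, z as a fraction of full scale, a list of three. A call has 1 to 20 rows; each row shifts and turns the commanded pose from where the row before left it, along the tool's axes as they then stand; what a row does not reach is not made up. Full scale, the value 1, is 150 mm for a shift and pi rad for a turn. A row lasts 1/10 s, in which the tool goes at most 50 mm and 8.59 degrees, less where a joint would pass 70% of its speed; a pose out of reach is approached as far as the arm can. A call with a number of a shift or a turn outside -1 to 1 is refused whole. A call with a gripper value outside its range is refused whole. OPENING is the gripper command: -1 is shut, 1 is fully open, values between are in proportion, set as the call begins (- or left out, the last holds). The fingers move at their own pace and stop on an object; FORCE is the grip in N (left out, the last holds). Time passes only in rows, so rows that do not move let the fingers close. It gives the time, the measured TCP pose, the force and the opening at its end, in the units of the state.
- monitor.read_state(): the state, without advancing time (a new reading comes with each control period).
- get_image(name): name is "scene" or "side" or "wrist"; returns (picture, depth): 384x512x3 uint8, red, green, blue; 384x512 float32, m along the optical axis (not along the pixel's ray), 0 where there is no reading.
- camera_model(name): a dict with "mtx" (3x3 intrinsics, pixels), "origin" and "orientation" of the camera in the world. Camera axes: x right, y up, looking along -z (the intrinsics and any distortion apply to the point x, -y, -z); pixel columns grow to the right and rows downward; lengths in m; the calibration is good to about 2 mm. A picture is of the moment at which its call begins: read the wrist's pose just before it. camera_model takes no time and is no camera call; for the wrist camera it gives the pose at the moment of the call.
- sign_off(): hands the job in, once; it reports no verdict.
The state is a dict: "t": time; "joints": joint angles; "qvel": joint speeds; "joint_efforts": joint torques, N m; "ee_pos": TCP position; "orientation": TCP orientation; "contact_force": force on the tool from outside, world axes, zero at the start; "wrist_torque": the same for the moment, N m; "opening": opening from 0.0 (shut) to 1.0 (fully open).
Only numpy, scipy, OpenCV 4.12 (cv2) and the standard library are available. Lean on these libraries where they do the work, as an engineer would, in place of code of your own. Each camera call takes 0.05 s, during which the arm holds its last target. There are 200 camera calls.

## Working session

There is one attempt and no reset: what is moved stays moved. The work goes in short steps, Python scripts to look and compute and a shell command to move; the robot and the scene stay as the last step left them, time stands still between calls to the robot, and variables do not carry over. Pictures are saved under pics/ and viewed, about 8 in all and at most 12, crops included, and the job is handed in when it is done.

```bash
mkdir -p pics; cat > h.py <<'E'
import numpy as np, cv2
from workcell import monitor,get_image,camera_model,sign_off,r
from scipy.spatial.transform import Rotation as R
def grab(n,save):
    m=camera_model(n); im,d=get_image(n)
    cv2.imwrite('pics/%s.png'%save,im[:,:,::-1]); np.savez('pics/%s.npz'%save,im=im,d=d,mtx=m['mtx'],o=m['origin'],q=np.array(m['orientation']))
    return load(save)
def load(save):
    z=np.load('pics/%s.npz'%save); im,d,K=z['im'],z['d'],z['mtx']
    v,u=np.mgrid[:d.shape[0],:d.shape[1]]
    P=np.stack([(u-K[0,2])/K[0,0]*d,-(v-K[1,2])/K[1,1]*d,-d],-1)
    q=z['q']; M=q if q.shape==(3,3) else R.from_rotvec(q).as_matrix()
    W=P@M.T+z['o']; W[d==0]=np.nan
    return im,d,W
E
python3 - <<'E'
from h import *
print(monitor.read_state()); print(r.tip_reach)
for n in('scene','side'):
    print({k:np.round(v,3) if not isinstance(v,str) else v for k,v in camera_model(n).items()}); grab(n,n+'0')
a=[cv2.imread('pics/%s0.png'%n) for n in('scene','side')]
E
```

```text
{'t': 0.0, 'joints': array([ 9.57733275e-01,  2.63528795e-01, -4.89434303e-02,  1.25943492e+00,
       -2.77780042e-05,  1.41551506e+00]), 'qvel': array([ 1.76042290e-03, -1.50240395e-03,  3.57392519e-04, -2.08178576e-05,
       -2.23842560e-04,  2.39689083e-04]), 'joint_efforts': array([-1.24537946e-03, -6.37615156e+01,  3.84567297e+01,  1.35628553e-02,
       -2.67925270e-04,  2.99556211e-05]), 'ee_pos': array([0.23186933, 0.47071172, 0.24481968]), 'orientation': array([-7.12730720e-01, -3.05927487e+00,  1.63384252e-03]), 'contact_force': array([-0.55538806,  0.51924746, -0.24930324]), 'wrist_torque': array([ 0.02146135, -0.03666833,  0.02404849]), 'opening': 0.9927918969783713}
0.014
{'mtx': array([[369.633,   0.   , 258.553],
       [  0.   , 369.633, 193.799],
       [  0.   ,   0.   ,   1.   ]]), 'origin': array([ 1.169, -0.005,  0.827]), 'orientation': array([0.589, 0.552, 1.481])}
{'mtx': array([[387.617,   0.   , 250.7  ],
       [  0.   , 387.617, 189.562],
       [  0.   ,   0.   ,   1.   ]]), 'origin': array([ 0.077, -0.491,  0.897]), 'orientation': array([ 0.675, -0.259, -0.718])}
```

View pics/scene0.png

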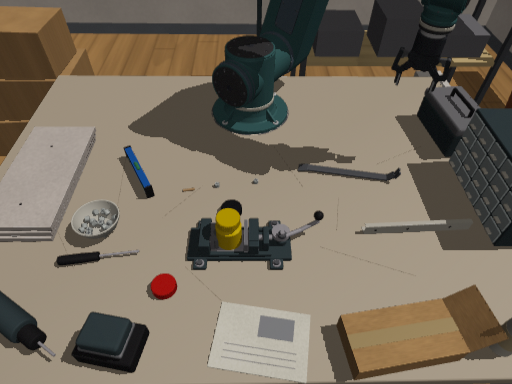

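View pics/side0.png

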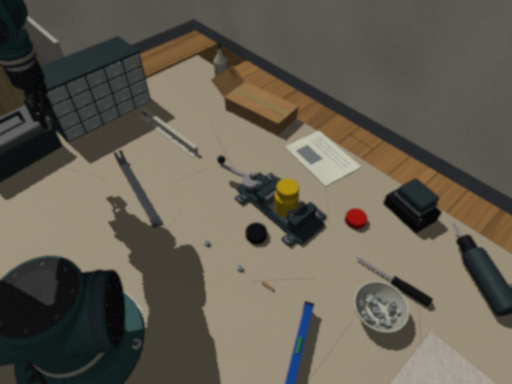

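Scene picture: the yellow jar and cap are at (228,228) in the vise, and the lever ball is at (319,215). The cap look-alikes are a red one at (164,287) and a black one at (231,208). I choose the yellow one in the vise. Other black round things are the ball (319,215), the black cap and the screwdriver handle; the ball is the one on the lever stem.

```bash
cat > m.py <<'E'
from h import *
for s in('scene0','side0'):
    im,d,W=load(s); hsv=cv2.cvtColor(im,cv2.COLOR_RGB2HSV)
    ok=np.isfinite(W[...,2])
    y=(hsv[...,0]>18)&(hsv[...,0]<35)&(hsv[...,1]>180)&(hsv[...,2]>90)&ok&(W[...,2]>.02)&(W[...,2]<.14)&(abs(W[...,1])<.2)
    p=W[y]; print(s,'yellow n',len(p),'zmax',np.percentile(p[:,2],[50,90,98]))
    t=y&(W[...,2]>np.percentile(p[:,2],98)-.006); (c,rad)=cv2.minEnclosingCircle(W[t][:,:2].astype(np.float32)); print('cap top',c,rad,W[t].mean(0))
    g=ok&(W[...,2]>.068)&(W[...,2]<.1)&(im.max(-1)<70)&(W[...,1]>.03)&(W[...,1]<.3)&(W[...,0]>.35)&(W[...,0]<.75)
    n,l,st,ce=cv2.connectedComponentsWithStats(g.astype(np.uint8))
    for i in range(1,n):
        if st[i,4]>8: print('dark',ce[i].round(),st[i,4],W[l==i].mean(0).round(4),W[l==i].min(0).round(3),W[l==i].max(0).round(3))
    # vise footprint above desk
    v=ok&(W[...,2]>.008)&(W[...,2]<.07)&(W[...,0]>.4)&(W[...,0]<.72)&(W[...,1]>-.15)&(W[...,1]<.3)
    n,l,st,ce=cv2.connectedComponentsWithStats(v.astype(np.uint8))
    for i in range(1,n):
        if st[i,4]>300:
            q=W[l==i]; print('comp',st[i],cv2.minAreaRect(q[(q[:,2]<.07)][:,:2].astype(np.float32)))
im,d,W=load('scene0')
a=cv2.resize(im[190:280,170:340],None,fx=4.5,fy=4.5,interpolation=cv2.INTER_CUBIC); cv2.imwrite('pics/c1.png',a[:,:,::-1])
E
python3 m.py
```

```text
scene0 yellow n 673 zmax [0.11659814 0.11980506 0.12085774]
cap top (0.6086339950561523, -0.057355817407369614) 0.02999219112098217 [ 0.60993677 -0.05768354  0.11854234]
dark [318. 215.] 66 [0.5751 0.1737 0.0811] [0.565 0.164 0.069] [0.583 0.185 0.09 ]
comp [ 193  218  127   50 3566] ((0.6097602248191833, 0.015768319368362427), (0.33137449622154236, 0.15148864686489105), 89.51393127441406)
side0 yellow n 332 zmax [0.11964713 0.12173044 0.1225787 ]
cap top (0.601767361164093, -0.060213249176740646) 0.029027294367551804 [ 0.6014688  -0.0608425   0.11998407]
dark [221. 160.] 43 [0.5628 0.1691 0.081 ] [0.555 0.163 0.068] [0.574 0.178 0.087]
comp [ 219  163  107   84 2738] ((0.6053889989852905, 0.012825489044189453), (0.3252330422401428, 0.15349766612052917), 88.84495544433594)
comp [245 222  22  21 371] ((0.4898701012134552, -0.057846032083034515), (0.05813128128647804, 0.05927155166864395), 89.1463394165039)
```

View pics/c1.png

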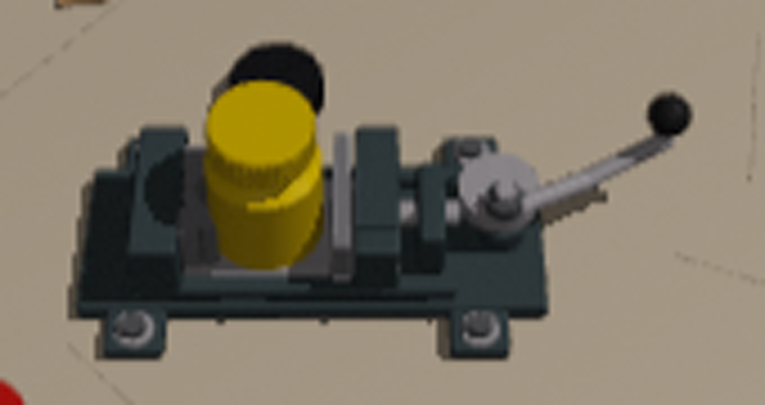

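The crop confirms it: yellow cap on a yellow jar between the jaws, black cap behind it (not part of the job), and the lever's black ball at top right. I'll move above the ball and measure closer with the wrist camera.

```bash
cat > go.py <<'E'
# python3 go.py x y z yaw : tool-frame shift (fraction) and turn (fraction) to reach pose; yaw = heading of tool y (mod pi)
from h import *; import sys
s=monitor.read_state(); M=R.from_rotvec(s['orientation']).as_matrix()
t=np.array([float(a) for a in sys.argv[1:4]])
yaw=np.arctan2(M[1,1],M[0,1]); print('t',round(s['t'],2),'pos',s['ee_pos'].round(4),'yaw',yaw.round(3),'tilt',M[:,2].round(3),'j',s['joints'].round(2),'op',round(s['opening'],3),'F',s['contact_force'].round(1))
print('dp total',(M.T@(t-s['ee_pos'])/.15).round(4))
if len(sys.argv)>4:
    d=(float(sys.argv[4])-yaw+np.pi/2)%np.pi-np.pi/2
    print('turn z total',(-d/np.pi).round(4))
E
python3 go.py .568 .174 .22 .38
```

```text
t 0.1 pos [0.2319 0.4707 0.2449] yaw 1.113 tilt [-0.001 -0.001 -1.   ] j [ 0.96  0.26 -0.05  1.26  0.    1.42] op 0.995 F [-0.7  0.7  0.4]
dp total [-2.8843 -0.7841  0.1661]
turn z total 0.2333
```

```bash
python3 -m inch '{"dp":[[-0.24,-0.065,0.014],[-0.24,-0.065,0.014],[-0.24,-0.065,0.014],[-0.24,-0.065,0.014],[-0.24,-0.065,0.014],[-0.24,-0.065,0.014],[-0.24,-0.065,0.014],[-0.24,-0.065,0.014],[-0.24,-0.065,0.014],[-0.24,-0.065,0.014],[-0.24,-0.065,0.014],[-0.24,-0.065,0.014],[0,0,0],[0,0,0],[0,0,0],[0,0,0],[0,0,0],[0,0,0],[0,0,0]],"angular":[[0,0,0],[0,0,0],[0,0,0],[0,0,0],[0,0,0],[0,0,0],[0,0,0],[0,0,0],[0,0,0],[0,0,0],[0,0,0],[0,0,0],[0,0,0.039],[0,0,0.039],[0,0,0.039],[0,0,0.039],[0,0,0.039],[0,0,0.039],[0,0,0]]}' 1 30
cat > w.py <<'E'
from h import *; import sys
n=sys.argv[1]; im,d,W=grab('wrist',n); print(camera_model('wrist')['origin'],d[d>0].min(),d.max())
ok=np.isfinite(W[...,2]); g=ok&(W[...,2]>.066)&(W[...,2]<.095)&(W[...,1]>.03)&(im.max(-1)<80)
k,l,st,ce=cv2.connectedComponentsWithStats(g.astype(np.uint8))
for i in range(1,k):
    if st[i,4]>40:
        p=W[l==i]; c,rd=cv2.minEnclosingCircle(p[:,:2].astype(np.float32))
        A=np.c_[2*p,np.ones(len(p))]; x=np.linalg.lstsq(A,(p**2).sum(1),rcond=None)[0]
        print('dark',ce[i].round(),st[i,4],'circ',c,rd,'sphere',x[:3].round(4),np.sqrt(x[3]+x[:3]@x[:3]).round(4),p.max(0).round(3))
hsv=cv2.cvtColor(im,cv2.COLOR_RGB2HSV); y=(hsv[...,0]>18)&(hsv[...,0]<35)&(hsv[...,1]>150)&ok&(W[...,2]>.112)&(W[...,2]<.135)
if y.sum()>50: print('cap',y.sum(),cv2.minEnclosingCircle(W[y][:,:2].astype(np.float32)),np.median(W[y][:,2]))
E
python3 w.py w1; python3 go.py .568 .174 .22 .38
```

```text
t: 2.0
ee_pos: [0.5677, 0.175, 0.2198]
orientation: [-1.767, -2.597, 0.001]
contact_force: [0.5, -0.1, -0.2]
opening: 0.998
[0.5354991  0.25327496 0.34731948] 0.072280794 1.3734785
dark [249. 183.] 556 circ (0.5657702088356018, 0.17768938839435577) 0.012710909359157085 sphere [0.5655 0.1776 0.0745] 0.0124 [0.576 0.19  0.089]
t 2.05 pos [0.5677 0.175  0.2198] yaw 0.38 tilt [-0.001 -0.    -1.   ] j [ 0.16  0.39  0.08  1.26 -0.    1.35] op 0.997 F [ 0.1 -0.2 -0.2]
dp total [-0.007  -0.0008 -0.0011]
turn z total 0.0001
```

View pics/w1.png

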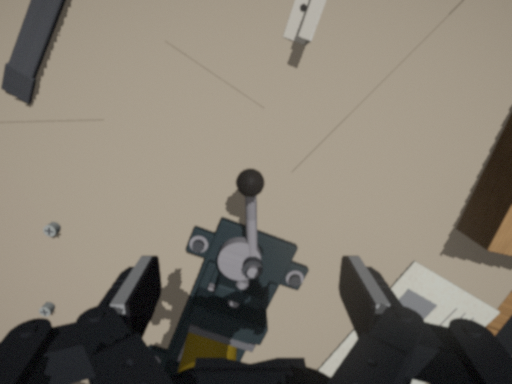

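The ball is at pixel (249,183) and both jaws are clear of it. The grey cam disc at (239,259) carries a bolt at (252,268). Next I need to find which one is the pivot.

```bash
python3 - <<'E'
from h import *
im,d,W=load('w1'); b=np.array([.5655,.1776])
for u,v in [(239,259),(252,268),(225,255),(239,242),(252,275),(250,215),(255,245),(199,243),(295,278),(230,222),(297,245)]:
    p=W[v,u]; print(u,v,p.round(4),'dist',np.linalg.norm(p[:2]-b).round(4))
E
```

```text
239 259 [0.5907 0.0817 0.0419] dist 0.0991
252 268 [0.6046 0.0853 0.0573] dist 0.1002
225 255 [0.5745 0.0809 0.0422] dist 0.0971
239 242 [0.5832 0.1012 0.0417] dist 0.0784
252 275 [0.6077 0.0776 0.0577] dist 0.1085
250 215 [0.5822 0.1362 0.0449] dist 0.0446
255 245 [0.6009 0.1039 0.0411] dist 0.0818
199 243 [0.5439 0.0714 0.0188] dist 0.1083
295 278 [0.6677 0.0688 0.0181] dist 0.1493
230 222 [0.5691 0.1059 0.0101] dist 0.0718
297 245 [6.578e-01 1.029e-01 1.000e-04] dist 0.1188
```

```bash
python3 go.py .5655 .1776 .076 .397; python3 -m inch '{"dp":[[-0.008,0.025,0],[0,0,0.24],[0,0,0.24],[0,0,0.24],[0,0,0.24]],"angular":[[0,0,-0.005],[0,0,0],[0,0,0],[0,0,0],[0,0,0]]}' 0.2; python3 go.py .5655 .1776 .076 .397
```

```text
t 2.05 pos [0.5677 0.175  0.2198] yaw 0.38 tilt [-0.001 -0.    -1.   ] j [ 0.16  0.39  0.08  1.26 -0.    1.35] op 0.997 F [ 0.1 -0.2 -0.2]
dp total [ 0.0213 -0.0069  0.9589]
turn z total -0.0053
t: 2.55
ee_pos: [0.5719, 0.1753, 0.0748]
orientation: [1.739, 2.616, 0.0]
contact_force: [0.5, 0.3, -0.7]
opening: 0.601
t 2.55 pos [0.5719 0.1753 0.0748] yaw 0.397 tilt [ 0.  0. -1.] j [ 0.16  0.48 -0.18  0.9   0.    1.33] op 0.601 F [ 0.5  0.3 -0.7]
dp total [ 0.0306 -0.0337 -0.0083]
turn z total 0.0
```

```bash
python3 -m inch '{"dp":[[0.031,-0.034,-0.008],[0,0,0]],"angular":[[0,0,0],[0,0,0]]}' 0.2; python3 -m inch '{"dp":[[0,0,0],[0,0,0],[0,0,0],[0,0,0],[0,0,0]],"angular":[[0,0,0],[0,0,0],[0,0,0],[0,0,0],[0,0,0]]}' -1 25;  python3 go.py .5655 .1776 .076 .397
```

```text
t: 2.75
ee_pos: [0.5646, 0.1779, 0.078]
orientation: [-1.741, -2.614, 0.001]
contact_force: [0.0, 0.5, 0.8]
opening: 0.6
t: 3.25
ee_pos: [0.5665, 0.1779, 0.0793]
orientation: [1.742, 2.611, 0.004]
contact_force: [-0.9, 0.3, 8.9]
opening: 0.284
t 3.25 pos [0.5665 0.1779 0.0793] yaw 0.394 tilt [ 0.003  0.001 -1.   ] j [ 0.17  0.47 -0.19  0.9   0.    1.34] op 0.284 F [-0.9  0.3  8.9]
dp total [ 0.0004 -0.007   0.0217]
turn z total -0.001
```

```bash
python3 -m inch '{"dp":[[-0.0014,-0.044,0],[-0.0014,-0.044,0],[-0.0014,-0.044,0],[-0.0014,-0.044,0],[-0.0014,-0.044,0],[-0.0014,-0.044,0],[-0.0014,-0.044,0],[-0.0014,-0.044,0],[-0.0014,-0.044,0],[-0.0014,-0.044,0]],"angular":[[0,0,-0.02],[0,0,-0.02],[0,0,-0.02],[0,0,-0.02],[0,0,-0.02],[0,0,-0.02],[0,0,-0.02],[0,0,-0.02],[0,0,-0.02],[0,0,-0.02]]}' -1;  python3 - <<'E'
from h import *
a=1.968+.6283; print(.606+.105*np.cos(a),.081+.105*np.sin(a), monitor.read_state()['contact_force'])
E
```

```text
t: 4.25
ee_pos: [0.5173, 0.1358, 0.0793]
orientation: [0.846, 3.022, 0.004]
contact_force: [0.6, 3.1, 9.4]
opening: 0.281
0.5162275685889256 0.13546017405906757 [0.64026698 3.08585555 9.35155334]
```

```bash
python3 -m inch '{"dp":[[-0.0014,-0.044,0],[-0.0014,-0.044,0],[-0.0014,-0.044,0],[-0.0014,-0.044,0],[-0.0014,-0.044,0],[-0.0014,-0.044,0],[-0.0014,-0.044,0],[-0.0014,-0.044,0],[-0.0014,-0.044,0],[0,0,0]],"angular":[[0,0,-0.02],[0,0,-0.02],[0,0,-0.02],[0,0,-0.02],[0,0,-0.02],[0,0,-0.02],[0,0,-0.02],[0,0,-0.02],[0,0,-0.02],[0,0,0]]}' -1;  python3 - <<'E'
from h import *
a=1.968+.0628*19; print(.606+.105*np.cos(a),.081+.105*np.sin(a)); s=monitor.read_state(); p=s['ee_pos'][:2]-[.606,.081]; print(np.arctan2(p[1],p[0])%6.283,np.hypot(*p),s['joints'])
E
```

```text
t: 5.25
ee_pos: [0.5012, 0.0782, 0.0791]
orientation: [-0.029, 3.139, -0.0]
contact_force: [-5.0, -3.7, 14.9]
opening: 0.281
0.5010201828751276 0.07894136053949347
3.1680854318915785 0.10479906824454932 [-5.83094237e-03  3.44196483e-01 -4.12856841e-01  8.11280103e-01
 -2.73155456e-04 -2.42801802e-02]
```

```bash
python3 -m inch '{"dp":[[-0.0014,-0.044,0],[-0.0014,-0.044,0],[0,0,0]],"angular":[[0,0,-0.02],[0,0,-0.02],[0,0,0]]}' -1;python3 -m inch '{"dp":[[-0.0007,-0.022,0],[0,0,0]],"angular":[[0,0,-0.01],[0,0,0]]}' -1;python3 -m inch '{"dp":[[-0.0007,-0.022,0],[0,0,0]],"angular":[[0,0,-0.01],[0,0,0]]}' -1; python3 - <<'E'
from h import *
s=monitor.read_state(); p=s['ee_pos'][:2]-[.606,.081]; print(np.arctan2(p[1],p[0])%6.283-1.968,np.hypot(*p))
E
```

```text
t: 5.55
ee_pos: [0.5022, 0.065, 0.0791]
orientation: [-0.226, 3.131, -0.001]
contact_force: [-6.2, -2.7, 15.7]
opening: 0.288
t: 5.75
ee_pos: [0.5027, 0.0622, 0.0791]
orientation: [-0.274, 3.128, -0.0]
contact_force: [-7.3, -0.7, 17.3]
opening: 0.279
t: 5.95
ee_pos: [0.5032, 0.0591, 0.0791]
orientation: [-0.323, 3.123, 0.0]
contact_force: [-7.4, -0.1, 17.8]
opening: 0.287
1.3835250456587977 0.10507418510616873
```

```bash
for i in 1; do python3 -m inch '{"dp":[[-0.0007,-0.022,0],[0,0,0]],"angular":[[0,0,-0.01],[0,0,0]]}' -1;python3 -m inch '{"dp":[[-0.0007,-0.022,0],[0,0,0]],"angular":[[0,0,-0.01],[0,0,0]]}' -1;python3 -m inch '{"dp":[[-0.0007,-0.022,0],[0,0,0]],"angular":[[0,0,-0.01],[0,0,0]]}' -1; done; python3 - <<'E'
from h import *
s=monitor.read_state(); p=s['ee_pos'][:2]-[.606,.081]; print(np.arctan2(p[1],p[0])%6.283-1.968,np.hypot(*p))
E
```

```text
t: 6.15
ee_pos: [0.5042, 0.0563, 0.0791]
orientation: [-0.373, 3.117, 0.002]
contact_force: [-5.5, 3.5, 14.7]
opening: 0.282
t: 6.35
ee_pos: [0.505, 0.0532, 0.0791]
orientation: [-0.422, 3.111, 0.002]
contact_force: [-6.8, 3.9, 16.4]
opening: 0.281
t: 6.55
ee_pos: [0.5056, 0.0508, 0.0791]
orientation: [-0.472, 3.104, 0.005]
contact_force: [-8.8, 11.6, 18.5]
opening: 0.28
1.465288875941258 0.10486028306750486
```

```bash
python3 -m inch '{"dp":[[-0.0007,-0.022,0],[0,0,0]],"angular":[[0,0,-0.01],[0,0,0]]}' -1
```

```text
t: 6.75
ee_pos: [0.506, 0.0505, 0.079]
orientation: [-0.523, 3.095, 0.016]
contact_force: [-10.1, 33.8, 20.9]
opening: 0.282
```

```bash
python3 -m inch '{"dp":[[0,0.02,0],[0,0,0],[0,0,0],[0,0,-0.1],[0,0,-0.25],[0,0,-0.3],[0,0,-0.3],[0,0,-0.25]],"angular":[[0,0,0],[0,0,0],[0,0,0],[0,0,0],[0,0,0],[0,0,0],[0,0,0],[0,0,0]]}' -1 25 >/dev/null & wait; python3 go.py .63 -.13 .25 .3
```

```text
t 7.55 pos [0.5057 0.0493 0.261 ] yaw 1.902 tilt [ 0.003 -0.    -1.   ] j [-0.06  0.23 -0.06  1.29 -0.   -0.39] op 0.001 F [ 0.6 -0.9 -0.1]
dp total [-0.3945 -1.3997  0.0767]
turn z total -0.4901
```

I left the fingers shut while lifting, so they slid up off the ball. I'll check the lever in the next picture.

```bash
python3 -m inch '{"dp":[[-0.056,-0.2,0.011],[-0.056,-0.2,0.011],[-0.056,-0.2,0.011],[-0.056,-0.2,0.011],[-0.056,-0.2,0.011],[-0.056,-0.2,0.011],[-0.056,-0.2,0.011],[0,0,0],[0,0,0],[0,0,0],[0,0,0],[0,0,0],[0,0,0],[0,0,0],[0,0,0],[0,0,0],[0,0,0],[0,0,0],[0,0,0],[0,0,0]],"angular":[[0,0,0],[0,0,0],[0,0,0],[0,0,0],[0,0,0],[0,0,0],[0,0,0],[0,0,0.0464],[0,0,0.0464],[0,0,0.0464],[0,0,0.0464],[0,0,0.0464],[0,0,0.0464],[0,0,0.0464],[0,0,0.0464],[0,0,0.0464],[0,0,0.0464],[0,0,0.0464],[0,0,0],[0,0,0]]}' 1 100; python3 w.py w2;python3 go.py .606 -.06 .16 .3
```

```text
t: 9.55
ee_pos: [0.6295, -0.1303, 0.2465]
orientation: [1.861, 2.53, 0.001]
contact_force: [-0.1, -0.7, -0.2]
opening: 1.001
[ 0.60316139 -0.04979402  0.37375796] 0.0723678 1.5017669
cap 4623 ((0.6040964126586914, -0.05862613022327423), 0.030145660042762756) 0.11848679078173929
t 9.6 pos [ 0.6294 -0.1302  0.2463] yaw 0.302 tilt [ 0.001 -0.    -1.   ] j [-0.33  0.47  0.28  1.38 -0.    0.94] op 1.001 F [-0.2 -0.  -0.5]
dp total [ 0.4937 -0.0101  0.5752]
turn z total 0.0008
```

View pics/w2.png

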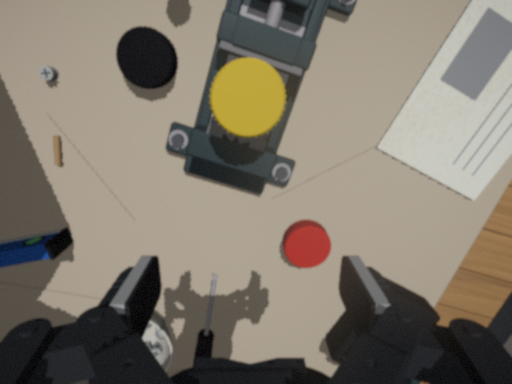

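The picture shows the yellow cap at (247,97) in the vise. The black cap (147,57), red cap (307,245) and other things look undisturbed. Next is a numerical check of the lever, then the descent.

```bash
python3 - <<'E'
from h import *
im,d,W=grab('scene','scene1')
g=np.isfinite(W[...,2])&(W[...,2]>.066)&(W[...,2]<.1)&(im.max(-1)<70)&(W[...,1]>.0)&(W[...,1]<.3)&(W[...,0]>.43)&(W[...,0]<.56)
n,l,st,ce=cv2.connectedComponentsWithStats(g.astype(np.uint8))
for i in range(1,n): print(ce[i].round(),st[i,4],W[l==i].mean(0).round(4))
E
python3 go.py .604 -.0586 .17 .3
```

```text
[270. 198.] 60 [0.5156 0.0507 0.0805]
t 9.65 pos [ 0.6294 -0.1302  0.2462] yaw 0.302 tilt [ 0.001 -0.    -1.   ] j [-0.33  0.47  0.28  1.38 -0.    0.94] op 1.001 F [1.3 0.1 0.1]
dp total [ 0.5065 -0.0202  0.5076]
turn z total 0.0005
```

```bash
python3 -m inch '{"dp":[[0.127,-0.005,0.05],[0.127,-0.005,0.05],[0.127,-0.005,0.05],[0.127,-0.005,0.05],[0,0,0.15],[0,0,0.15],[0,0,0]],"angular":[[0,0,0],[0,0,0],[0,0,0],[0,0,0],[0,0,0],[0,0,0],[0,0,0]]}' 1 100; python3 go.py .604 -.0586 .103 .3
```

```text
t: 10.35
ee_pos: [0.6028, -0.0578, 0.1686]
orientation: [-1.862, -2.526, 0.002]
contact_force: [-0.3, 0.3, -0.4]
opening: 1.002
t 10.35 pos [ 0.6028 -0.0578  0.1686] yaw 0.3 tilt [-0.004  0.001 -1.   ] j [-0.23  0.43  0.    1.15 -0.    1.04] op 1.002 F [-0.3  0.3 -0.4]
dp total [-0.0083  0.0073  0.4372]
turn z total 0.0002
```

```bash
python3 -m inch '{"dp":[[-0.0075,0.006,0.11],[0,0,0.11],[0,0,0.11],[0,0,0.11],[0,0,0]],"angular":[[0,0,0],[0,0,0],[0,0,0],[0,0,0],[0,0,0]]}' 1 100; python3 go.py .604 -.0586 .103 .3;  python3 -m inch '{"dp":[[0,0,0],[0,0,0],[0,0,0],[0,0,0],[0,0,0],[0,0,0]],"angular":[[0,0,0],[0,0,0],[0,0,0],[0,0,0],[0,0,0],[0,0,0]]}' -1 60; python3 go.py .604 -.0586 .103 .3
```

```text
t: 10.85
ee_pos: [0.6048, -0.059, 0.1041]
orientation: [-1.864, -2.526, 0.001]
contact_force: [0.2, 0.5, 0.4]
opening: 0.998
t 10.85 pos [ 0.6048 -0.059   0.1041] yaw 0.299 tilt [-0.002  0.    -1.   ] j [-0.23  0.48 -0.11  0.99 -0.    1.04] op 0.998 F [0.2 0.5 0.4]
dp total [ 0.0044 -0.0043  0.007 ]
turn z total -0.0002
t: 11.45
ee_pos: [0.6064, -0.0592, 0.1065]
orientation: [1.865, 2.525, 0.002]
contact_force: [1.3, 0.4, 6.4]
opening: 0.686
t 11.45 pos [ 0.6064 -0.0592  0.1065] yaw 0.298 tilt [ 0.003 -0.001 -1.   ] j [-0.23  0.47 -0.1   0.99  0.    1.04] op 0.686 F [1.3 0.4 6.4]
dp total [ 0.0088 -0.0143  0.0233]
turn z total -0.0005
```

```bash
python3 -m inch '{"dp":[[0,0,0],[0,0,0]],"angular":[[0,0,0],[0,0,0]]}' -1 100; python3 -m inch '{"dp":[[0,0,-0.001],[0,0,-0.001],[0,0,-0.001],[0,0,-0.001]],"angular":[[0,0,-0.0335],[0,0,-0.0335],[0,0,-0.0335],[0,0,-0.0335]]}' -1 100; python3 - <<'E'
from h import *
s=monitor.read_state(); print(s['wrist_torque'].round(2))
E
python3 go.py .606 -.0586 .106 .3
```

```text
t: 11.65
ee_pos: [0.6065, -0.0592, 0.1067]
orientation: [1.865, 2.525, 0.002]
contact_force: [0.4, 1.1, 8.4]
opening: 0.678
t: 12.05
ee_pos: [0.6061, -0.0591, 0.1071]
orientation: [1.29, 2.862, 0.001]
contact_force: [-2.1, 1.3, 8.0]
opening: 0.678
[ 0.22  0.26 -0.14]
t 12.05 pos [ 0.6061 -0.0591  0.1071] yaw 0.724 tilt [ 0.003 -0.    -1.   ] j [-0.23  0.47 -0.1   0.99  0.    0.62] op 0.678 F [-2.1  1.3  8. ]
dp total [0.003  0.0017 0.0075]
turn z total 0.1348
```

```bash
python3 -m inch '{"dp":[[0,0,-0.001],[0,0,-0.001],[0,0,-0.001],[0,0,-0.001],[0,0,-0.001],[0,0,-0.001],[0,0,-0.001],[0,0,-0.001],[0,0,-0.001],[0,0,-0.001],[0,0,-0.001],[0,0,-0.001],[0,0,-0.001],[0,0,-0.001],[0,0,-0.001],[0,0,-0.001],[0,0,0],[0,0,0]],"angular":[[0,0,-0.0335],[0,0,-0.0335],[0,0,-0.0335],[0,0,-0.0335],[0,0,-0.0335],[0,0,-0.0335],[0,0,-0.0335],[0,0,-0.0335],[0,0,-0.0335],[0,0,-0.0335],[0,0,-0.0335],[0,0,-0.0335],[0,0,-0.0335],[0,0,-0.0335],[0,0,-0.0335],[0,0,-0.0335],[0,0,0],[0,0,0]]}' -1 100; python3 - <<'E'
from h import *
s=monitor.read_state(); print(s['wrist_torque'].round(2))
E
python3 go.py .606 -.0586 .106 2.4; python3 w.py w3
```

```text
t: 13.85
ee_pos: [0.6057, -0.0596, 0.1087]
orientation: [-1.265, 2.875, -0.003]
contact_force: [-3.4, -4.9, 6.3]
opening: 0.677
[-1.03  0.51  0.02]
t 13.85 pos [ 0.6057 -0.0596  0.1087] yaw 2.4 tilt [ 0.001 -0.001 -1.   ] j [-0.23  0.47 -0.1   1.   -0.   -1.06] op 0.677 F [-3.4 -4.9  6.3]
dp total [-0.0061  0.0028  0.0177]
turn z total -0.0001
[ 0.54790327 -0.11976882  0.23611458] 0.07207892 0.31686094
dark [495. 263.] 1277 circ (0.5068895220756531, 0.04844683036208153) 0.011816286481916904 sphere [0.5061 0.0513 0.0747] 0.0118 [0.518 0.058 0.087]
cap 12749 ((0.6044859886169434, -0.05818008631467819), 0.030698074027895927) 0.12012030322976908
```

View pics/w3.png

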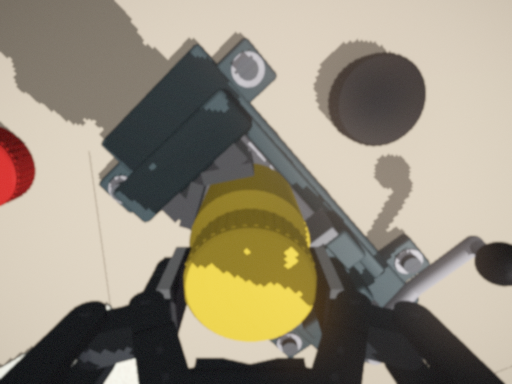

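The ball at (495,263) works out to (0.506, 0.051), so the lever is still fully swung. The cap is centred between the pads at (250,270). I'll lift gently and watch the force.

```bash
python3 -m inch '{"dp":[[0,0,-0.013],[0,0,-0.013],[0,0,0]],"angular":[[0,0,0],[0,0,0],[0,0,0]]}' -1 100; python3 -m inch '{"dp":[[0,0,-0.013],[0,0,0]],"angular":[[0,0,0],[0,0,0]]}' -1 100
```

```text
t: 14.2
ee_pos: [0.6052, -0.0593, 0.1119]
orientation: [1.266, -2.875, 0.001]
contact_force: [-2.6, -4.6, -0.5]
opening: 0.67
t: 14.4
ee_pos: [0.6052, -0.0593, 0.1137]
orientation: [1.266, -2.874, 0.0]
contact_force: [-2.8, -5.1, -0.8]
opening: 0.672
```

```bash
python3 -m inch '{"dp":[[0,0,-0.02],[0,0,-0.02],[0,0,-0.02],[0,0,-0.02],[0,0,-0.02],[0,0,-0.02],[0,0,-0.02],[0,0,-0.02],[0,0,0],[0,0,0],[0,0,0]],"angular":[[0,0,0],[0,0,0],[0,0,0],[0,0,0],[0,0,0],[0,0,0],[0,0,0],[0,0,0],[0,0,0],[0,0,0],[0,0,0]]}' -1 100; python3 w.py w4; python3 - <<'E'
from h import *
im1,_,W=grab('scene','s2'); im2,_,W2=grab('side','d2')
c=[cv2.resize(i[a:a+100,b:b+130],(400,308),interpolation=cv2.INTER_CUBIC) for i,a,b in((im1,160,165),(im2,140,220))]
cv2.imwrite('pics/c2.png',np.hstack(c)[:,:,::-1])
E
```

```text
t: 15.5
ee_pos: [0.6052, -0.059, 0.1374]
orientation: [1.27, -2.873, -0.0]
contact_force: [1.4, 0.1, -0.7]
opening: 0.675
[ 0.54782958 -0.11958182  0.26492282] 0.07281731 1.1981447
dark [468. 240.] 1080 circ (0.50639808177948, 0.04826080799102783) 0.011192218400537968 sphere [0.5057 0.0515 0.0751] 0.0119 [0.517 0.058 0.088]
cap 634 ((0.5980281829833984, -0.06463544070720673), 0.029015766456723213) 0.13108048863122762
```

View pics/c2.png

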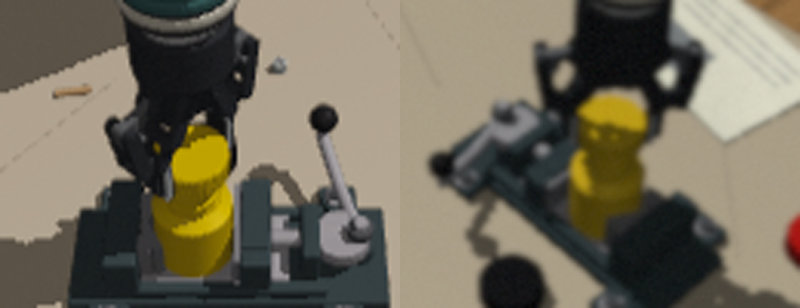

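View pics/w4.png

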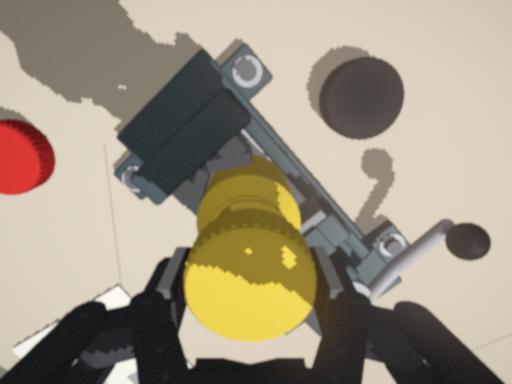

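The crop and wrist view show the cap in the jaws, separate from the neck. The jar body is upright in the vise and the lever ball is in its clamped place at (468,240). Last check is heights, tilt and centring.

```bash
python3 - <<'E'
from h import *
for n in('w3','w4'):
    im,d,W=load(n); hsv=cv2.cvtColor(im,cv2.COLOR_RGB2HSV)
    y=(hsv[...,0]>18)&(hsv[...,0]<35)&(hsv[...,1]>100)&np.isfinite(W[...,2])
    zm=np.percentile(W[y][:,2],90); t=y&(abs(W[...,2]-zm)<.006); p=W[t]
    c=np.linalg.lstsq(np.c_[p[:,:2],np.ones(len(p))],p[:,2],rcond=None)[0]
    print(n,'top z',np.median(p[:,2]),'circ',cv2.minEnclosingCircle(p[:,:2].astype(np.float32)),'slope',c[:2].round(3))
    h,e=np.histogram(W[y][:,2],np.arange(.02,.16,.004)); print([(round(float(b),3),int(a)) for a,b in zip(h,e) if a>30])
    for v in range(150,260,8): print(v,W[v,250].round(3),end=' ')
    print()
E
```

```text
w3 top z 0.12013522151735243 circ ((0.6039827466011047, -0.058474499732255936), 0.031039541587233543) slope [0.006 0.012]
[(0.028, 40), (0.032, 59), (0.036, 70), (0.04, 95), (0.044, 71), (0.048, 72), (0.052, 98), (0.056, 107), (0.06, 142), (0.064, 174), (0.068, 178), (0.072, 203), (0.076, 204), (0.08, 760), (0.084, 1499), (0.088, 70), (0.096, 152), (0.1, 345), (0.104, 369), (0.108, 420), (0.112, 475), (0.116, 4983), (0.12, 7467)]
150 [ 0.576 -0.09   0.024] 158 [ 0.576 -0.09   0.049] 166 [ 0.577 -0.088  0.06 ] 174 [ 0.58  -0.084  0.06 ] 182 [ 0.581 -0.083  0.071] 190 [ 0.582 -0.083  0.083] 198 [ 0.584 -0.08   0.085] 206 [ 0.586 -0.078  0.089] 214 [ 0.585 -0.079  0.104] 222 [ 0.585 -0.08   0.113] 230 [ 0.586 -0.079  0.119] 238 [ 0.587 -0.077  0.12 ] 246 [ 0.59  -0.074  0.12 ] 254 [ 0.593 -0.071  0.12 ] 
w4 top z 0.1488546883590623 circ ((0.603290319442749, -0.05801866576075554), 0.030947232618927956) slope [0.006 0.015]
[(0.028, 35), (0.032, 35), (0.036, 38), (0.04, 43), (0.044, 51), (0.048, 57), (0.052, 66), (0.056, 77), (0.06, 91), (0.064, 121), (0.068, 112), (0.072, 126), (0.076, 136), (0.08, 591), (0.084, 1451), (0.088, 504), (0.092, 270), (0.1, 37), (0.104, 406), (0.124, 98), (0.128, 313), (0.132, 350), (0.136, 401), (0.14, 443), (0.144, 1370), (0.148, 11183)]
150 [ 0.576 -0.088  0.046] 158 [ 0.578 -0.086  0.06 ] 166 [ 0.581 -0.083  0.062] 174 [ 0.581 -0.083  0.082] 182 [ 0.584 -0.08   0.087] 190 [ 0.587 -0.076  0.088] 198 [ 0.589 -0.074  0.093] 206 [ 0.589 -0.074  0.106] 214 [ 0.584 -0.079  0.134] 222 [ 0.584 -0.079  0.143] 230 [ 0.585 -0.078  0.148] 238 [ 0.587 -0.076  0.149] 246 [ 0.59  -0.073  0.149] 254 [ 0.592 -0.071  0.149]
```

```bash
python3 -c "
from h import *
s=monitor.read_state();print(s['t'],s['ee_pos'],s['qvel'].round(3),s['opening']);print(sign_off())"
```

```text
15.65 [ 0.60524643 -0.05901773  0.13745392] [-0.001 -0.001  0.001  0.002  0.002  0.   ] 0.6738449562110169
the job is handed in; nothing more can be done
None
```

I clamped the jar, unscrewed and lifted the cap, and handed the job in at 15.65 s with the cap still held over the jar; `sign_off()` gave no verdict.

- **Clamp:** I gripped the lever ball and swung it about 1.47 rad, to the hard stop (34 N sideways there). In the last picture the ball is still at that place. The pad's force on the jar can't be read from here.
- **Unscrew:** I gripped the yellow cap at 100 N and turned it 2.1 rad anticlockwise, then it lifted off with no pull from the threads. I didn't measure the cap's own angle; that it came free so easily is the evidence it turned with the fingers.
- **Final pose:** The cap's lower edge is about 12 mm above the rim. It is centred within about 2 mm, tilted about 1°, and still. The jar's shoulder is at the same height as before the lift.

**One slip:** I left the fingers shut when lifting off the ball, so they slid up it instead of opening. A camera check right after showed the lever had not moved. I saw nothing else disturbed in the pictures, though I didn't measure the other objects.

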